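# Rack the glazed sash

## Robot

A 7-joint arm with a two-finger parallel gripper is mounted at the origin on the work surface. World frame = base frame: x ahead of the robot, y to its left, z up, the work surface at z = 0. Lengths are in m, angles in rad, forces in N, time in s.
With the tool pointing down it reaches from about 0.425 to 1.025 m from the base axis. Payload 9.4 kg.
Tool frame: the origin (TCP) lies midway between the tips of the shut fingers; the grasp point (between the pads) lies 19 mm behind it; z points along the fingers, y is the direction in which the jaws open and shut (so a half turn about z gives the same grasp; the last joint's range is limited). The gripper opens to 85 mm and grips with 20 to 120 N. Pads are 22 mm wide; open, the fingers measure 114 mm over their backs; the gripper's body (76 mm by 85 mm) begins 54 mm behind the grasp point. The pads swing forward as they close: fully open they stand 13 mm farther back than shut.
Start: joints at [1.113, 0.599, -0.003, 1.599, 0.002, 0.943, -0.08], TCP at [0.269, -0.673, 0.204] pointing down, gripper open.
Joint ranges: [-2.57, 2.57], [-0.35, 1.97], [-1.29, 1.29], [0.11, 2.56], [-1.05, 4.19], [0.11, 1.86], [-2.63, 2.63]. Speed limits (rad/s): [2.22, 2.22, 3.01, 3.01, 3.14, 3.14, 3.14].

## Interface

Orientations are given as a unit quaternion [x, y, z, w].
In Python, from rig import telemetry, grab_frame, camera_params, job, recognise, regions_of gives the robot as it stands. The module is installed in compiled form; this text tells all that it offers.
- The arm moves only by the shell command python3 -m inch 'ROWS' [FORCE]. ROWS is JSON, a list of rows, each an object with "gripper": the opening in per cent of the stroke, from 0 (shut) to 100 (fully open); "delta_pos": the shift along the tool's x, y, z in mm, a list of three; "twist": the turn about the tool's z in degrees. A call has exactly 5 rows; each row shifts and turns the commanded pose from where the row before left it, along the tool's axes as they then stand; what a row does not reach is not made up. A row lasts 1/8 s, in which the tool goes at most 62.5 mm and 10.7 degrees, less where a joint would pass 70% of its speed; a pose out of reach is approached as far as the arm can. A call with a gripper value outside its range is refused whole. The fingers move at their own pace and stop on an object; FORCE is the grip in N (left out, the last holds). Time passes only in rows, so rows that do not move let the fingers close, or fill a call up. It gives the time, the measured TCP pose, the force and the opening at its end, in the units of the state.
- telemetry.get_obs(): the state, without advancing time (a new reading comes with each control period).
- grab_frame(name): name is "side" or "top" or "wrist"; returns the picture (400x640x3 uint8, red, green, blue); there is no depth.
- camera_params(name): a dict with "fx", "fy", "cx", "cy" (pixels), "view" (4x4, takes a point from world to camera coordinates). Camera axes: x right, y down, z forward; pixel columns grow to the right and rows downward; lengths in m; the calibration is good to about 2 mm. A picture is of the moment at which its call begins: read the wrist's pose just before it. camera_params takes no time and is no camera call; for the wrist camera it gives the pose at the moment of the call.
- job.finish_job(): hands the job in, once; it reports no verdict.
Trained networks look in the newest picture that a camera, given by its name, has taken for a name from the list of things; names that differ only in an ending like _2 or _b are one class to them, and where a whole thing is asked for, a point or a joint stands for the part that bears it (a point fixed in the world has none). Each returns a list of dicts, best first, with "score" (0 to 1); they miss things now and then, are a little off and sometimes report something else, mostly with a low value. They report only what shows in the picture. A call takes as long as a camera call. They do not tell look-alikes from the thing itself.
- recognise(camera, query): "at" ([x, y, z] in m, in world coordinates, good to about 4 mm: the middle of the surface that is visible of it).
- regions_of(camera, query): "region" (400x640 bool, what is visible of it).
The state is a dict: "clock": time; "joint_pos": joint angles; "qd": joint speeds; "joint_torque": joint torques, N m; "eef_pos": TCP position; "eef_rot": TCP orientation; "wrist_force": force on the tool from outside, world axes, zero at the start; "torque": the same for the moment, N m; "grip_width": opening from 0.0 (shut) to 1.0 (fully open).
Only numpy, scipy, OpenCV 4.12 (cv2) and the standard library are available. Lean on these libraries where they do the work, as an engineer would, in place of code of your own. Each camera call takes 0.05 s, during which the arm holds its last target. There are 200 camera calls.

## Task

Take the small glazed window sash out of its low bench stand and slide it down, upright, into the empty slot of the tall-sided plywood rack until it stands fully home on the slot floor, with neither end overhanging the rack, then let go of it. Set it down without dropping it, and leave the solid wooden panel where it stands in the other stand.

Things in the scene. Friction and masses are not known exactly. Their poses are not given: they have to be found in the camera images.
- sash: Glazed window sash, a rigid upright slab: white-painted frame, thin glazing-bar cross, glass set in. 22 mm thick (its x), 140 wide (its y), 150 tall (its z, up), 0.35 to 0.7 kg. Origin: centre of its underside. Top rail is 32 mm high, full 22 mm thick: pinch it across its thickness from above. Taller of the two upright slabs; starts in a low stand.
- stand: Low pale wooden stand holding the sash at the start, fixed to the bench; origin at the centre of its underside, z up. 110 mm (x) by 160 (y), 36 high. Groove along its y: 28 mm wide, 24 deep, open at the ends and on top, its floor 12 mm above the bench; lift the sash straight up out of it.
- slot (a point): Centre of the slot floor, 12 mm above the bench, in the fixed plywood rack (base 110 mm in x, 180 in y). Slot along y: 180 mm long, open-ended, 28 wide (x) up to 46 mm above its floor, then grey lips flare to a 48 mm mouth 68 mm above it. z up. The x axes of sash, slot, panel and stand are each within 18 degrees of world +x.
- panel: Bystander: solid bare wooden panel, no glass, 18 mm thick (its x), 110 wide (its y), 100 tall (its z, up); origin at the centre of its underside. Stands in a second low stand like the sash's, its top 112 mm above the bench; to be left there.
Mind the look-alikes: they are no part of the job. Several things look just like the part that bears slot: the one meant starts farthest from the robot's base. What is shaped like the sash but purple is not meant.

How it is judged:
On the way:
1. the sash is lifted clear of its stand (height (world z) of sash above 0.06 m), for 0.1 s.
At the end, for the whole second after the job is handed in: The sash stands in the rack's slot: its underside within 8 mm of the slot floor, its centre within 10 mm of the slot's centre line and within 25 mm of the middle of its length, upright within 10 degrees, along the slot within 12 degrees, and at rest; the panel is within 30 mm of where it was (x of sash in the frame of slot between -0.01 and 0.01 m and y of sash in the frame of slot between -0.025 and 0.025 m and z of sash in the frame of slot between -0.008 and 0.008 m and angle between sash's own z axis and vertical below 0.175 rad and angle between the x axis of sash and the x axis of slot, either way round below 0.21 rad and linear speed of sash below 0.02 m/s and distance of panel from where it was at the start of the episode below 0.03 m); the robot touches nothing.
It fails at once if the sash is dropped (it falls faster than 0.6 m/s out of the fingers' grip) (linear speed of sash above 0.6 m/s and contact force between the fingers and sash below 0.5 N).
It fails at once if the solid panel is moved by more than 30 mm (distance of panel from where it was at the start of the episode above 0.03 m).
It also fails if it takes over 43 s, if anything falls off the work surface, if the arm or the gripper's body presses on something with over 40 N, if the wrist force passes 120 N, or if a joint passes its speed limit or range.

## Working session

There is one attempt and no reset: what is moved stays moved. The work goes in short steps, Python scripts to look and compute and a shell command to move; the robot and the scene stay as the last step left them, time stands still between calls to the robot, and variables do not carry over. Pictures are saved under pics/ and viewed, about 8 in all and at most 12, crops included, and the job is handed in when it is done.

```bash
mkdir -p pics
python3 - <<'E'
from rig import *
import cv2,numpy as np
print(telemetry.get_obs())
for c in ["top","side"]:
    f=grab_frame(c); cv2.imwrite(f"pics/{c}0.png",f[:,:,::-1])
    p=camera_params(c); print(c,p["fx"],p["cx"],p["cy"],np.round(p["view"],3).tolist())
    for q in ["sash","stand","slot","panel"]:
        for r in recognise(c,q): print(c,q,round(r["score"],2),np.round(r["at"],3), )
E
```

```text
{'clock': 0.0, 'joint_pos': array([ 1.11328883,  0.60011666, -0.0025533 ,  1.6001128 ,  0.00180595,
        0.9429211 , -0.07982056]), 'qd': array([-0.00055245, -0.00092499, -0.00029667,  0.0015179 ,  0.00060734,
        0.00154736,  0.00091691]), 'joint_torque': array([ 3.12978327e-04, -7.76467180e+01,  1.56499408e+00, -2.58018029e+01,
        1.24018159e-02,  8.87426140e-03, -3.06989045e-05]), 'eef_pos': array([ 0.26925653, -0.67259591,  0.20312907]), 'eef_rot': array([ 9.81922902e-01,  1.89279714e-01, -2.16288453e-04, -7.47191405e-04]), 'wrist_force': array([ 0.02203476, -0.85595932,  0.41791063]), 'torque': array([ 0.03961132, -0.01322468, -0.03197591]), 'grip_width': 0.9995872698660204}
top 492.8713468822849 315.75702507903753 196.8513837629715 [[0.004, -1.0, -0.008, -0.08], [-0.985, -0.002, -0.174, 0.481], [0.174, 0.009, -0.985, 1.151], [0.0, 0.0, 0.0, 1.0]]
top sash 0.9 [0.718 0.016 0.134]
top sash 0.77 [ 0.534 -0.001  0.143]
top stand 0.56 [ 0.51  -0.002  0.033]
top slot 0.82 [ 0.536 -0.252  0.041]
top slot 0.77 [ 0.335 -0.18   0.014]
top slot 0.64 [ 0.255 -0.411  0.016]
top panel 0.6 [0.583 0.266 0.089]
side 378.8036225126923 316.1704050450078 197.45062549994412 [[-0.922, -0.386, 0.023, 0.403], [-0.255, 0.563, -0.786, 0.212], [0.291, -0.731, -0.618, 0.706], [0.0, 0.0, 0.0, 1.0]]
side sash 0.91 [0.719 0.025 0.087]
side sash 0.71 [0.526 0.036 0.112]
side stand 0.85 [0.513 0.039 0.026]
side slot 0.81 [ 0.252 -0.366  0.034]
side slot 0.73 [ 0.334 -0.139  0.034]
side slot 0.69 [ 0.533 -0.212  0.038]
side panel 0.74 [0.574 0.275 0.079]
```

View pics/top0.png

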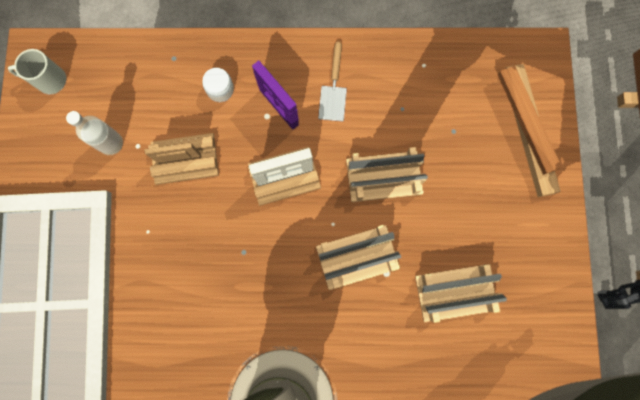

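View pics/side0.png

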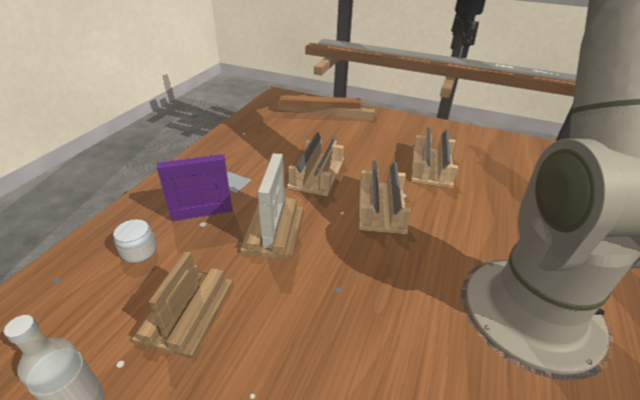

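The side view shows the sash at (272,200), the purple look-alike at (195,187) and the panel at (175,293). Three racks are visible in the top view: (386,175) at about 0.59 m from the base, (358,257) at about 0.38 m and (459,292) at about 0.48 m. The one meant is (386,175), because it is farthest from the base. The white sash is at top (284,175). I'll confirm both in an enlarged crop.

```bash
cat > h.py <<'E'
from rig import *
import cv2,numpy as np
def proj(c,P,p=None):
    p=p or camera_params(c); V=np.array(p["view"]); q=np.c_[np.atleast_2d(P),np.ones(len(np.atleast_2d(P)))]@V.T
    return np.c_[p["fx"]*q[:,0]/q[:,2]+p["cx"],p["fy"]*q[:,1]/q[:,2]+p["cy"]]
def unproj(c,uv,z,p=None):
    p=p or camera_params(c); V=np.array(p["view"]); R,t=V[:3,:3],V[:3,3]; o=-R.T@t
    uv=np.atleast_2d(uv); d=np.c_[(uv[:,0]-p["cx"])/p["fx"],(uv[:,1]-p["cy"])/p["fy"],np.ones(len(uv))]@R
    return o+d*((z-o[2])/d[:,2])[:,None]
def local(x,y,th,L):  # local pts -> world
    L=np.atleast_2d(np.array(L,float)); c,s=np.cos(th),np.sin(th)
    return np.c_[x+c*L[:,0]-s*L[:,1],y+s*L[:,0]+c*L[:,1],L[:,2]]
E
python3 - <<'E'
from h import *
f=cv2.imread("pics/top0.png")[140:210,240:435]
g=cv2.resize(f,None,fx=4,fy=4,interpolation=cv2.INTER_CUBIC)
cv2.imwrite("pics/crop1.png",g)
E
```

```text
(no output)
```

View pics/crop1.png

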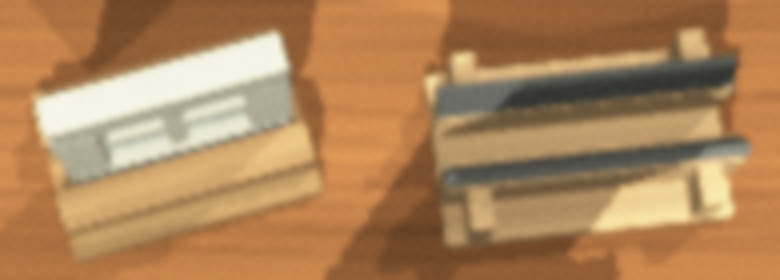

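The crop confirms it. The sash, with its white frame and glass, has its top face at corners (35,97), (278,31), (290,70), (45,138). The rack with the empty slot is on the right, its lips at (440,90)–(735,60) and (450,182)–(748,150).

Run:
```python
from h import *
def cv(c): return np.array(c,float)/4+[240-.4,140-.4]
S=unproj("top",cv([(35,97),(278,31),(290,70),(45,138)]),.162); print(S.round(4)); print(np.linalg.norm(np.diff(S[[0,1,2,3,0]],axis=0),axis=1),S.mean(0))
d=S[0]-S[1]+S[3]-S[2]; print("sash yaw of y axis",np.degrees(np.arctan2(-d[0],d[1])))
R=unproj("top",cv([(435,85),(736,58),(748,155),(450,186)]),.08); print(R.round(4)); print(np.linalg.norm(np.diff(R[[0,1,2,3,0]],axis=0),axis=1),R.mean(0))
d=R[0]-R[1]+R[3]-R[2]; print("rack yaw",np.degrees(np.arctan2(-d[0],d[1])))
from scipy.spatial.transform import Rotation as Ro
print(Ro.from_quat(telemetry.get_obs()["eef_rot"]).as_matrix().round(3))
print(np.array(camera_params("wrist")["view"]).round(3))
```

```text
[[ 0.5333  0.0692  0.162 ]
 [ 0.5711 -0.0643  0.162 ]
 [ 0.5489 -0.0711  0.162 ]
 [ 0.5102  0.0631  0.162 ]]
[0.13877131 0.02321637 0.13961173 0.0238931 ] [ 0.54088706 -0.00078346  0.162     ]
sash yaw of y axis 15.92755648058212
[[ 0.5613 -0.1557  0.08  ]
 [ 0.5781 -0.3344  0.08  ]
 [ 0.5192 -0.3394  0.08  ]
 [ 0.5003 -0.164   0.08  ]]
[0.17945551 0.05905605 0.17638738 0.06158704] [ 0.53971038 -0.24837489  0.08      ]
rack yaw 5.769486489684488
[[ 0.928  0.372 -0.   ]
 [ 0.372 -0.928  0.   ]
 [-0.    -0.    -1.   ]]
[[ 0.372 -0.928  0.    -0.726]
 [-0.892 -0.358  0.274 -0.039]
 [-0.255 -0.103 -0.962  0.377]
 [ 0.     0.     0.     1.   ]]
```

```bash
R='{"gripper":100,"delta_pos":[41,-29.4,-13],"twist":0}'
python3 -m inch '[{"gripper":100,"delta_pos":[41,-29.4,-13],"twist":0},{"gripper":100,"delta_pos":[41,-29.4,-13],"twist":0},{"gripper":100,"delta_pos":[41,-29.4,-13],"twist":0},{"gripper":100,"delta_pos":[41,-29.4,-13],"twist":0},{"gripper":100,"delta_pos":[41,-29.4,-13],"twist":0}]' 40
python3 -m inch '[{"gripper":100,"delta_pos":[41,-29.4,-6],"twist":0},{"gripper":100,"delta_pos":[41,-29.4,-6],"twist":0},{"gripper":100,"delta_pos":[41,-29.4,-6],"twist":0},{"gripper":100,"delta_pos":[41,-29.4,-6],"twist":0},{"gripper":100,"delta_pos":[41,-29.4,-6],"twist":0}]'
python3 -m inch '[{"gripper":100,"delta_pos":[0,0,0],"twist":-10},{"gripper":100,"delta_pos":[0,0,0],"twist":-10},{"gripper":100,"delta_pos":[0,0,0],"twist":-10},{"gripper":100,"delta_pos":[0,0,0],"twist":-10},{"gripper":100,"delta_pos":[0,0,0],"twist":-10}]'
python3 -m inch '[{"gripper":100,"delta_pos":[0,0,0],"twist":-8},{"gripper":100,"delta_pos":[0,0,0],"twist":-8},{"gripper":100,"delta_pos":[0,0,0],"twist":-8},{"gripper":100,"delta_pos":[0,0,0],"twist":0},{"gripper":100,"delta_pos":[0,0,0],"twist":0}]'
python3 - <<'E'
from h import *
p=camera_params("wrist"); f=grab_frame("wrist"); cv2.imwrite("pics/w1.png",f[:,:,::-1])
import pickle; pickle.dump(p,open("w1.pkl","wb"))
o=telemetry.get_obs(); print(o["eef_pos"],o["joint_pos"])
from scipy.spatial.transform import Rotation as Ro
print(Ro.from_quat(o["eef_rot"]).as_matrix().round(4))
E
```

```text
clock: 1.12
eef_pos: [0.4059, -0.459, 0.2696]
eef_rot: [0.982, 0.189, 0.0, 0.0]
wrist_force: [0.9, -0.4, -0.2]
grip_width: 1.002
clock: 1.75
eef_pos: [0.5416, -0.2463, 0.2995]
eef_rot: [0.982, 0.189, 0.0, 0.0]
wrist_force: [-0.4, -1.2, -0.7]
grip_width: 0.998
clock: 2.38
eef_pos: [0.5408, -0.2478, 0.2991]
eef_rot: [0.808, 0.589, -0.0, 0.0]
wrist_force: [-0.4, 0.7, 0.0]
grip_width: 0.998
clock: 3.0
eef_pos: [0.5407, -0.2479, 0.299]
eef_rot: [0.671, 0.741, -0.0, 0.0]
wrist_force: [-0.2, -0.1, -0.1]
grip_width: 1.0
[ 0.54076026 -0.24780614  0.29902626] [ 0.60530472  0.36991744 -0.375508    1.77765297  0.1560861   1.0231283
  0.27027164]
[[-9.880e-02  9.951e-01  0.000e+00]
 [ 9.951e-01  9.880e-02 -1.000e-04]
 [-1.000e-04 -0.000e+00 -1.000e+00]]
```

View pics/w1.png

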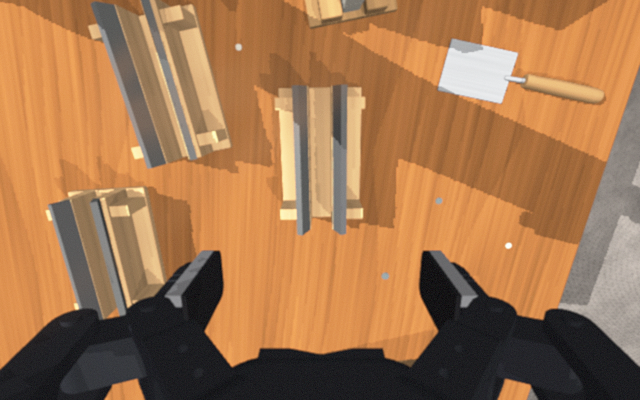

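The wrist view shows the target rack centred at (320,160) with its slot empty, nearly aligned with the image columns. I'll measure the lips numerically.

Run:
```python
from h import *
import pickle; p=pickle.load(open("w1.pkl","rb"))
f=cv2.imread("pics/w1.png"); h=cv2.cvtColor(f,cv2.COLOR_BGR2HSV)
m=(h[:,:,1]<90)
L=[];Rr=[]
for v in range(90,232,3):
    a=np.where(m[v,286:318])[0]+286; b=np.where(m[v,325:356])[0]+325
    if len(a)>3 and len(b)>3: L.append((a.min(),a.max(),v)); Rr.append((b.min(),b.max(),v))
L=np.array(L);Rr=np.array(Rr); print(len(L)); print(L[::6].tolist(),Rr[::6].tolist())
for A,n,k in [(L,"L outer",0),(L,"L inner",1),(Rr,"R inner",0),(Rr,"R outer",1)]:
    z=.08 if "outer" in n else .058
    u=np.polyfit(A[:,2],A[:,k],1); e=[(np.polyval(u,v),v) for v in (90,230)]
    W=unproj("wrist",e,z,p); d=W[1]-W[0]; s=np.sign(d[1]); d=d*s
    x=np.interp(-.248,np.sort(W[:,1]),W[np.argsort(W[:,1]),0])
    print(n,W.round(4).tolist(),"yaw",np.degrees(np.arctan2(-d[0],d[1])).round(2),"x at y=-.248",x.round(4))
col=[np.where(m[60:260,c])[0][[0,-1]]+60 for c in range(297,306)]+[np.where(m[60:260,c])[0][[0,-1]]+60 for c in range(336,346)]
v0,v1=np.median(col,axis=0); print(v0,v1, unproj("wrist",[(300,v0),(300,v1),(340,v0),(340,v1)],.08,p).round(4))
```

```text
48
[[292, 306, 90], [293, 306, 108], [293, 307, 126], [293, 307, 144], [286, 308, 162], [286, 308, 180], [286, 309, 198], [286, 309, 216]] [[333, 347, 90], [332, 346, 108], [333, 346, 126], [332, 346, 144], [332, 346, 162], [332, 346, 180], [332, 346, 198], [332, 345, 216]]
L outer [[0.4969, -0.1709, 0.08], [0.5077, -0.3378, 0.08]] yaw 3.68 x at y=-.248 0.5019
L inner [[0.5127, -0.1686, 0.058], [0.532, -0.3441, 0.058]] yaw 6.28 x at y=-.248 0.5214
R inner [[0.5436, -0.1655, 0.058], [0.5624, -0.3411, 0.058]] yaw 6.11 x at y=-.248 0.5524
R outer [[0.5583, -0.1648, 0.08], [0.5773, -0.3309, 0.08]] yaw 6.51 x at y=-.248 0.5678
85.0 233.0 [[ 0.5064 -0.1646  0.08  ]
 [ 0.5209 -0.3405  0.08  ]
 [ 0.5506 -0.1602  0.08  ]
 [ 0.5709 -0.3356  0.08  ]]
```

```bash
python3 -m inch '[{"gripper":100,"delta_pos":[61.5,6.1,0],"twist":0},{"gripper":100,"delta_pos":[61.5,6.1,0],"twist":0},{"gripper":100,"delta_pos":[61.5,6.1,0],"twist":0},{"gripper":100,"delta_pos":[61.5,6.1,0],"twist":0},{"gripper":100,"delta_pos":[0,0,0],"twist":-10.2}]'
python3 -m inch '[{"gripper":100,"delta_pos":[0,0,0],"twist":0},{"gripper":100,"delta_pos":[0,0,0],"twist":0},{"gripper":100,"delta_pos":[0,0,0],"twist":0},{"gripper":100,"delta_pos":[0,0,0],"twist":0},{"gripper":100,"delta_pos":[0,0,0],"twist":0}]'
python3 - <<'E'
from h import *
p=camera_params("wrist"); f=grab_frame("wrist"); cv2.imwrite("pics/w2.png",f[:,:,::-1])
import pickle; pickle.dump(p,open("w2.pkl","wb"))
o=telemetry.get_obs(); print(o["eef_pos"],o["joint_pos"])
from scipy.spatial.transform import Rotation as Ro
print(Ro.from_quat(o["eef_rot"]).as_matrix().round(4))
y=np.radians(15.9); P=local(.541,-.001,y,[(-.011,-.07,.162),(.011,-.07,.162),(.011,.07,.162),(-.011,.07,.162)])
print(proj("wrist",P,p).round(1).tolist())
E
```

```text
clock: 3.68
eef_pos: [0.5399, 0.0061, 0.2996]
eef_rot: [0.598, 0.802, 0.001, -0.0]
wrist_force: [1.0, -0.7, -1.5]
grip_width: 1.0
clock: 4.3
eef_pos: [0.5402, -0.0008, 0.299]
eef_rot: [0.602, 0.798, -0.0, 0.0]
wrist_force: [-0.4, -0.1, 0.1]
grip_width: 0.999
[ 0.54016405 -0.00076242  0.29899073] [ 0.27774394  0.30975867 -0.49767751  1.88526571  0.17508076  0.98924487
 -0.0179272 ]
[[-0.2751  0.9614  0.    ]
 [ 0.9614  0.2751 -0.    ]
 [-0.      0.     -1.    ]]
[[313.5, 246.1], [335.5, 246.1], [337.6, 100.7], [312.8, 100.7]]
```

View pics/w2.png

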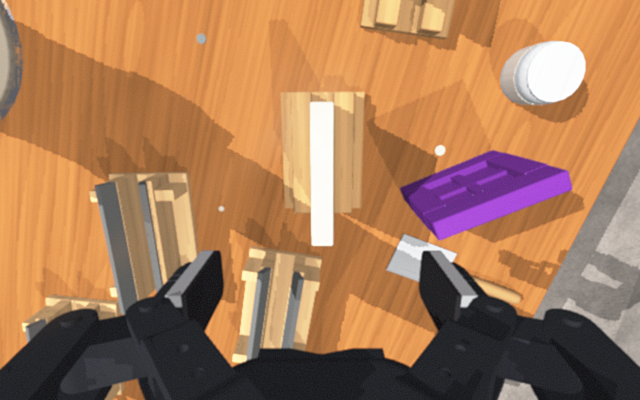

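The wrist view shows the sash's white top face from (311,102) to (333,245), standing aligned with the jaws. I'll fit it.

Run:
```python
from h import *
import pickle; p=pickle.load(open("w2.pkl","rb"))
f=cv2.imread("pics/w2.png"); m=(f.min(2)>200).astype(np.uint8); m[:,:280]=0;m[:,365:]=0;m[:80]=0;m[260:]=0
n,l,s,c=cv2.connectedComponentsWithStats(m); k=1+s[1:,4].argmax()
v,u=np.where(l==k)
W=unproj("wrist",np.c_[u,v].astype(float),.162,p)[:,:2].astype(np.float32)
(r)=cv2.minAreaRect(W*1000); print(r)
c0=W.mean(0); U,S,Vt=np.linalg.svd(W-c0,full_matrices=False); d=Vt[0]*np.sign(Vt[0,1]); print(c0,np.degrees(np.arctan2(-d[0],d[1])))
e=np.array(r[0])/1000-[.5402,-.0008]; print("tool x,y mm",1000*(e@[-.2751,.9614]),1000*(e@[.9614,.2751]))
```

```text
((537.462158203125, -1.968475341796875), (20.85025405883789, 137.8947296142578), 16.519655227661133)
[0.53674686 0.00173847] 16.370188
tool x,y mm -0.37019191528321044 -2.95360867004392
```

```bash
python3 -m inch '[{"gripper":100,"delta_pos":[0,-2.5,40],"twist":-0.6},{"gripper":100,"delta_pos":[0,0,40],"twist":0},{"gripper":100,"delta_pos":[0,0,40],"twist":0},{"gripper":100,"delta_pos":[0,0,30],"twist":0},{"gripper":100,"delta_pos":[0,0,21],"twist":0}]'
python3 -m inch '[{"gripper":100,"delta_pos":[0,0,0],"twist":0},{"gripper":100,"delta_pos":[0,0,0],"twist":0},{"gripper":0,"delta_pos":[0,0,0],"twist":0},{"gripper":0,"delta_pos":[0,0,0],"twist":0},{"gripper":0,"delta_pos":[0,0,0],"twist":0}]' 60
python3 -m inch '[{"gripper":0,"delta_pos":[0,0,0],"twist":0},{"gripper":0,"delta_pos":[0,0,0],"twist":0},{"gripper":0,"delta_pos":[0,0,0],"twist":0},{"gripper":0,"delta_pos":[0,0,0],"twist":0},{"gripper":0,"delta_pos":[0,0,0],"twist":0}]' 60
```

```text
clock: 4.97
eef_pos: [0.5373, -0.0013, 0.1265]
eef_rot: [0.598, 0.802, -0.0, -0.001]
wrist_force: [0.5, -0.1, 0.7]
grip_width: 1.001
clock: 5.6
eef_pos: [0.5379, -0.0013, 0.1284]
eef_rot: [0.598, 0.802, 0.0, 0.0]
wrist_force: [-0.5, -0.0, -0.7]
grip_width: 0.38
clock: 6.22
eef_pos: [0.5383, -0.0012, 0.1285]
eef_rot: [0.598, 0.802, 0.0, 0.0]
wrist_force: [-0.1, 0.1, 5.4]
grip_width: 0.238
```

```bash
python3 -m inch '[{"gripper":0,"delta_pos":[0,0,-15],"twist":0},{"gripper":0,"delta_pos":[0,0,-30],"twist":0},{"gripper":0,"delta_pos":[0,0,-30],"twist":0},{"gripper":0,"delta_pos":[0,0,-30],"twist":0},{"gripper":0,"delta_pos":[0,0,-15],"twist":0}]'
python3 -m inch '[{"gripper":0,"delta_pos":[0,0,0],"twist":3},{"gripper":0,"delta_pos":[0,0,0],"twist":4},{"gripper":0,"delta_pos":[0,0,0],"twist":3},{"gripper":0,"delta_pos":[0,0,0],"twist":0},{"gripper":0,"delta_pos":[0,0,0],"twist":0}]'
python3 - <<'E'
from h import *
f=grab_frame("side"); cv2.imwrite("pics/s2.png",cv2.resize(f[80:330,120:470,::-1],None,fx=2,fy=2))
o=telemetry.get_obs(); print(o["eef_pos"],o["grip_width"],o["joint_pos"])
from scipy.spatial.transform import Rotation as Ro
M=Ro.from_quat(o["eef_rot"]).as_matrix();print(M.round(4)); 
d=np.array([.538,-.250,0])-o["eef_pos"]; print("tool",(M.T@d*1000).round(1), "tooly yaw",np.degrees(np.arctan2(M[1,1],M[0,1])))
E
```

```text
clock: 6.85
eef_pos: [0.5377, -0.0012, 0.2496]
eef_rot: [0.597, 0.802, 0.0, 0.001]
wrist_force: [-0.2, -0.9, -5.1]
grip_width: 0.231
clock: 7.48
eef_pos: [0.5374, -0.0012, 0.2477]
eef_rot: [0.665, 0.747, -0.0, -0.0]
wrist_force: [-0.2, 0.6, -4.7]
grip_width: 0.228
[ 0.53751863 -0.00122692  0.24775106] 0.23262041149410181 [ 0.23537563  0.35430337 -0.45021309  1.95828668  0.19831673  0.87218213
 -0.20227253]
[[-1.163e-01  9.932e-01 -6.000e-04]
 [ 9.932e-01  1.163e-01 -0.000e+00]
 [ 1.000e-04 -6.000e-04 -1.000e+00]]
tool [-247.2  -28.3  247.8] tooly yaw 6.679101937907125
```

View pics/s2.png

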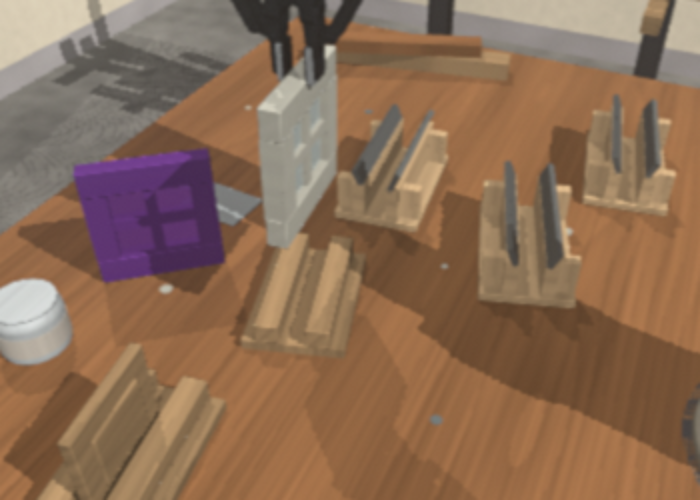

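The crop shows the sash upright in the fingers at (300,150), clear of the stand at (305,300). The weight felt is about 5 N. The rack ahead at (390,165) is the target, so I'll carry the sash over it.

```bash
python3 -m inch '[{"gripper":0,"delta_pos":[-12,-1.4,0],"twist":0},{"gripper":0,"delta_pos":[-25,-2.9,0],"twist":0},{"gripper":0,"delta_pos":[-30,-3.4,0],"twist":0},{"gripper":0,"delta_pos":[-30,-3.4,0],"twist":0},{"gripper":0,"delta_pos":[-30,-3.4,0],"twist":0}]'
python3 -m inch '[{"gripper":0,"delta_pos":[-30,-3.4,0],"twist":0.5},{"gripper":0,"delta_pos":[-30,-3.4,0],"twist":0},{"gripper":0,"delta_pos":[-30,-3.4,0],"twist":0},{"gripper":0,"delta_pos":[-20,-2.3,0],"twist":0},{"gripper":0,"delta_pos":[-10,-1.2,0],"twist":0}]'
python3 -m inch '[{"gripper":0,"delta_pos":[0,0,0],"twist":0},{"gripper":0,"delta_pos":[0,0,0],"twist":0},{"gripper":0,"delta_pos":[0,0,0],"twist":0},{"gripper":0,"delta_pos":[0,0,0],"twist":0},{"gripper":0,"delta_pos":[0,0,0],"twist":0}]'
python3 - <<'E'
from h import *
f=grab_frame("side"); a=cv2.resize(f[90:240,240:440,::-1],None,fx=2.5,fy=2.5)
g=grab_frame("wrist")[:,:,::-1]; cv2.imwrite("pics/w3.png",g)
b=cv2.resize(g,None,fx=.6,fy=.6)
P=np.zeros((600,500,3),np.uint8); P[:375,:500]=a; P[360:600,:384]=b; cv2.imwrite("pics/s3.png",P)
o=telemetry.get_obs(); print(o["eef_pos"],o["grip_width"],o["wrist_force"])
from scipy.spatial.transform import Rotation as Ro
M=Ro.from_quat(o["eef_rot"]).as_matrix()
d=np.array([.538,-.250,0])-o["eef_pos"]; print("tool",(M.T@d*1000).round(1), "tooly yaw",np.degrees(np.arctan2(M[1,1],M[0,1])))
E
```

```text
clock: 8.15
eef_pos: [0.5376, -0.1311, 0.2479]
eef_rot: [0.665, 0.747, -0.0, 0.0]
wrist_force: [0.8, 0.1, -5.3]
grip_width: 0.234
clock: 8.78
eef_pos: [0.537, -0.2513, 0.2478]
eef_rot: [0.669, 0.743, -0.0, -0.0]
wrist_force: [-0.2, 0.4, -5.0]
grip_width: 0.232
clock: 9.4
eef_pos: [0.5375, -0.2495, 0.248]
eef_rot: [0.668, 0.744, -0.0, 0.0]
wrist_force: [0.7, 0.5, -4.4]
grip_width: 0.229
[ 0.53742604 -0.24969708  0.24799232] 0.22995907889783748 [-0.13568443  0.45639293 -5.01807049]
tool [ -0.4   0.5 248. ] tooly yaw 6.128404674432219
```

View pics/s3.png

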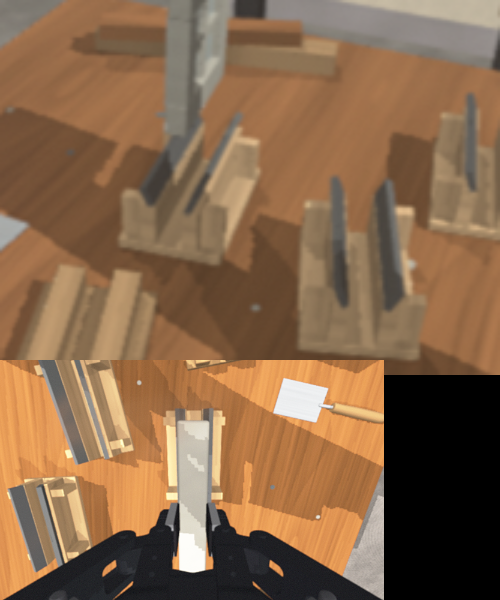

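The sash hangs above the rack, and in the wrist view it is centred between the two grey lips near (195,415), aligned with the slot. I'll lower it, and slow down as it enters.

```bash
python3 -m inch '[{"gripper":0,"delta_pos":[0,0.5,15],"twist":0},{"gripper":0,"delta_pos":[0,0,20],"twist":0},{"gripper":0,"delta_pos":[0,0,15],"twist":0},{"gripper":0,"delta_pos":[0,0,10],"twist":0},{"gripper":0,"delta_pos":[0,0,7],"twist":0}]'
python3 -m inch '[{"gripper":0,"delta_pos":[0,0,6],"twist":0},{"gripper":0,"delta_pos":[0,0,6],"twist":0},{"gripper":0,"delta_pos":[0,0,6],"twist":0},{"gripper":0,"delta_pos":[0,0,5],"twist":0},{"gripper":0,"delta_pos":[0,0,5],"twist":0}]'
```

```text
clock: 10.12
eef_pos: [0.5379, -0.2497, 0.1802]
eef_rot: [0.668, 0.744, -0.0, -0.0]
wrist_force: [0.3, -0.6, -4.3]
grip_width: 0.233
clock: 10.75
eef_pos: [0.5379, -0.2498, 0.1527]
eef_rot: [0.668, 0.744, -0.0, 0.0]
wrist_force: [0.4, -0.1, -5.2]
grip_width: 0.231
```

```bash
python3 -m inch '[{"gripper":0,"delta_pos":[0,0,5],"twist":0},{"gripper":0,"delta_pos":[0,0,5],"twist":0},{"gripper":0,"delta_pos":[0,0,4],"twist":0},{"gripper":0,"delta_pos":[0,0,3],"twist":0},{"gripper":0,"delta_pos":[0,0,2],"twist":0}]'
python3 -m inch '[{"gripper":0,"delta_pos":[0,0,1],"twist":0},{"gripper":0,"delta_pos":[0,0,1],"twist":0},{"gripper":0,"delta_pos":[0,0,1],"twist":0},{"gripper":0,"delta_pos":[0,0,0],"twist":0},{"gripper":0,"delta_pos":[0,0,0],"twist":0}]'
```

```text
clock: 11.38
eef_pos: [0.5379, -0.2498, 0.1338]
eef_rot: [0.668, 0.744, -0.0, -0.0]
wrist_force: [0.3, -0.6, -4.8]
grip_width: 0.23
clock: 12.0
eef_pos: [0.5379, -0.2498, 0.131]
eef_rot: [0.668, 0.744, -0.0, 0.0]
wrist_force: [-0.6, -0.1, -5.7]
grip_width: 0.232
```

```bash
python3 -m inch '[{"gripper":0,"delta_pos":[0,0,0.8],"twist":0},{"gripper":0,"delta_pos":[0,0,0.8],"twist":0},{"gripper":0,"delta_pos":[0,0,0.7],"twist":0},{"gripper":0,"delta_pos":[0,0,0],"twist":0},{"gripper":0,"delta_pos":[0,0,0],"twist":0}]'
python3 -m inch '[{"gripper":0,"delta_pos":[0,0,0.5],"twist":0},{"gripper":0,"delta_pos":[0,0,0.5],"twist":0},{"gripper":0,"delta_pos":[0,0,0],"twist":0},{"gripper":0,"delta_pos":[0,0,0],"twist":0},{"gripper":0,"delta_pos":[0,0,0],"twist":0}]'
```

```text
clock: 12.62
eef_pos: [0.5379, -0.2498, 0.1287]
eef_rot: [0.668, 0.744, -0.0, 0.0]
wrist_force: [0.6, -0.4, -4.7]
grip_width: 0.229
clock: 13.25
eef_pos: [0.5386, -0.2497, 0.1285]
eef_rot: [0.668, 0.744, 0.0, 0.001]
wrist_force: [-1.1, 1.1, 5.2]
grip_width: 0.231
```

Contact comes at TCP z 0.1285, the same height as at the grasp, so the sash is on the slot floor. I'll release it and go straight up.

```bash
python3 -m inch '[{"gripper":30,"delta_pos":[0,0,0],"twist":0},{"gripper":40,"delta_pos":[0,0,0],"twist":0},{"gripper":60,"delta_pos":[0,0,0],"twist":0},{"gripper":80,"delta_pos":[0,0,0],"twist":0},{"gripper":80,"delta_pos":[0,0,0],"twist":0}]'
python3 -m inch '[{"gripper":80,"delta_pos":[0,0,-10],"twist":0},{"gripper":80,"delta_pos":[0,0,-20],"twist":0},{"gripper":80,"delta_pos":[0,0,-30],"twist":0},{"gripper":80,"delta_pos":[0,0,-40],"twist":0},{"gripper":80,"delta_pos":[0,0,-40],"twist":0}]'
python3 -m inch '[{"gripper":80,"delta_pos":[0,0,-20],"twist":0},{"gripper":80,"delta_pos":[0,0,-10],"twist":0},{"gripper":80,"delta_pos":[0,0,0],"twist":0},{"gripper":80,"delta_pos":[0,0,0],"twist":0},{"gripper":80,"delta_pos":[0,0,0],"twist":0}]'
python3 - <<'E'
from h import *
p=camera_params("wrist")
g=grab_frame("wrist")[:,:,::-1].copy(); cv2.imwrite("pics/w4.png",g)
m=(g.min(2)>190).astype(np.uint8); m[:,:280]=0;m[:,370:]=0;m[:60]=0;m[260:]=0
n,l,s,c=cv2.connectedComponentsWithStats(m); k=1+s[1:,4].argmax(); v,u=np.where(l==k)
W=unproj("wrist",np.c_[u,v].astype(float),.162,p)[:,:2].astype(np.float32); print(cv2.minAreaRect(W*1000))
f=grab_frame("side"); a=cv2.resize(f[90:240,240:440,::-1],None,fx=2.5,fy=2.5)
P=np.zeros((600,500,3),np.uint8); P[:375,:500]=a; P[360:600,:384]=cv2.resize(g,None,fx=.6,fy=.6); cv2.imwrite("pics/s4.png",P)
print(recognise("side","panel"),recognise("side","sash"))
print(telemetry.get_obs()["wrist_force"])
E
```

```text
clock: 13.88
eef_pos: [0.5379, -0.2498, 0.1276]
eef_rot: [0.668, 0.744, -0.0, -0.0]
wrist_force: [-0.3, 0.0, 1.1]
grip_width: 0.803
clock: 14.5
eef_pos: [0.5377, -0.2496, 0.2696]
eef_rot: [0.668, 0.744, 0.0, 0.0]
wrist_force: [1.6, 0.3, -0.6]
grip_width: 0.803
clock: 15.12
eef_pos: [0.5375, -0.2496, 0.2967]
eef_rot: [0.668, 0.744, -0.0, -0.001]
wrist_force: [0.3, 0.3, 0.2]
grip_width: 0.805
((539.87158203125, -250.98843383789062), (21.207735061645508, 136.17332458496094), 5.8880205154418945)
[{'at': [0.5763, 0.2732, 0.078], 'score': 0.94}] [{'at': [0.5343, -0.2073, 0.1075], 'score': 0.94}, {'at': [0.7189, 0.0268, 0.0854], 'score': 0.61}]
[0.37575862 0.47178074 0.32918669]
```

View pics/s4.png

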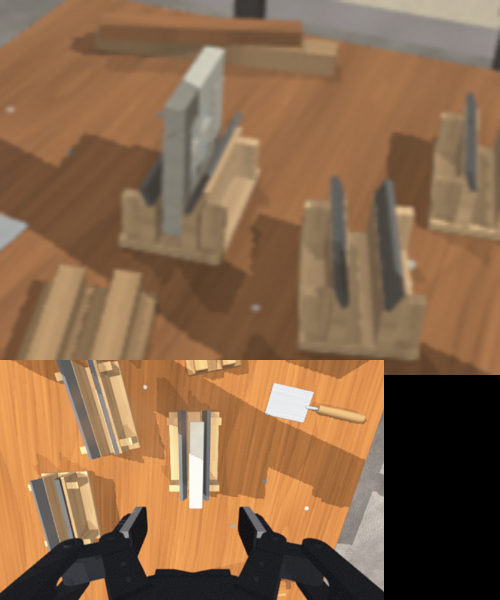

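The sash stands upright in the target slot at (185,150), on its floor and released. Measured centre is (0.540, -0.251) with yaw 5.9°, against the slot's (0.538, -0.250) and 6.2°. The panel has not moved.

```bash
python3 -c "
from rig import *
print(job.finish_job())"
```

```text
the job is handed in; nothing more can be done
None
```

The sash is standing in the slot of the rack farthest from the robot's base, and I handed the job in at about 15 s of the 43 s allowed. I pinched it by the top rail, lifted it straight out of its stand, lowered it with no side contact and let go once it touched the floor.

- **Sash position:** the last wrist picture puts it at (0.540, -0.251) with yaw 5.9°. I had measured the slot at (0.538, -0.250) with yaw 6.2°.
- **Height:** floor contact came at the same tool height as when I grasped it in its stand (0.1285 m), so it is fully home.
- **Panel:** detected within about 4 mm of its first reading, which is the detector's own accuracy, so it has not moved.
- **Robot:** it is clear of everything, with a wrist force of about 0.

No check failed. The one disagreement was an offset of 2–3 mm between the top and wrist cameras, slightly more than the stated calibration accuracy. I used the wrist reading for the grasp, and for the slot a value close to it.

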